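# Refit the pulled-off hotplate knob and hold it pushed in

## Task

The control knob has come off the dye-warming hotplate and lies on the table. Pick it up, turn it so that its D-shaped bore matches the flat on the hotplate's bare spindle, and push it fully onto the spindle; then keep pressing so that the spindle is pushed well in against its spring. Finish like that, with the gripper still holding the knob and pressing it down, and leave the egg cup, jar and egg tray where they stand.

Things in the scene. Friction and masses are not known exactly. Their poses are not given: they have to be found in the camera images.
- knob_mid (a point): Loose black knob, 60 g, lying bore-down: point on its axis, half-way up (21 mm above its underside; 42 mm tall). Round skirt 42 mm diameter, 20 mm tall; on it a bar grip 14 mm wide (along y), 22 mm tall, parallel-sided from x = -20 to +18 mm, then tapering to a pointed beak at x = +30 mm (white line on top). z up.
- knob_bore (a point): Centre of the bore's mouth in the knob's underside, axes as knob_mid. D-shaped bore, 14 mm diameter, 16 mm deep, closed end; its flat is 3.5 mm from the axis on the +x (beak) side. It goes on the spindle one way round only, about 1 mm loose all round, within some 0.15 rad of the right angle; no snap, it slides freely.
- spindle_tip (a point): Centre of the top of the upright steel D-spindle on the hotplate's front deck: 12 mm diameter, flat 2.5 mm from the axis on the +x side, top 3 mm chamfered. x points level towards the flat, as does a thin steel tongue (6 mm wide, reaching 27 mm from the axis) at its foot. z up. Stiff to turn (0.25 N m). Knob fully on: knob_mid is 5 mm above this point, x axes agree.
- hotplate: White hotplate, 300 (x) x 250 (y) mm, fixed to the table; origin under its centre. Deck 60 mm above the table at its -x end (towards the robot), where the spindle sticks up 26 mm at x = -110 mm, y = 0; dark round cooking plate, 72 mm high, 192 mm diameter, centred at x = +45 mm. A knob fully on and not pressed stays 10 mm above the deck.
- spindle (a joint): How far the spindle is pushed down into the hotplate, m: 0 free, 0.006 at its stop. A spring resists: about 3 N to start, 9 N at the stop; it springs back when let go. Pushing in well means 4 mm or more.
- egg_cup: White egg cup with an egg in it, 67 mm tall, 52 mm diameter, loose; origin at the centre of its foot. It can stand 9 cm or more from the knob, on the near or far side of it.
- jar: Glass jar with a steel lid, 72 mm diameter, 105 mm tall, loose, at the back right; origin at the centre of its underside.
- egg_tray: Small grey pulp egg tray with an egg, 90 x 135 mm, 66 mm tall, loose, at the far left; origin at the centre of its underside.
Things that resemble listed ones, but are neither listed nor needed, are in the scene too. What is meant by the part that bears knob_mid is not green, red or turquoise, and is the smaller of those in its own colour.

How it is judged:
By the outcome, as a careful person would: the job done as asked, in the order asked, and still so for the second after the job is handed in, while the arm keeps its last pose, push and grip.
It also fails if it takes over 42 s, if anything falls off the work surface, if the arm or the gripper's body presses on something with over 40 N, if the wrist force passes 120 N, or if a joint passes its speed limit or range.

## Robot

A 6-joint arm with a two-finger parallel gripper is mounted at the origin on the work surface. World frame = base frame: x ahead of the robot, y to its left, z up, the work surface at z = 0. Lengths are in m, angles in rad, forces in N, time in s.
With the tool pointing down it reaches from about 0.3 to 0.825 m from the base axis. Payload 5.4 kg.
Tool frame: the origin (TCP) lies between the finger pads; the fingertips stand 22 mm ahead of it and the grasp point (between the pads) lies 3 mm ahead of it; z points along the fingers, y is the line along which they close (so a half turn about z gives the same grasp; the last joint's range is limited). The gripper opens to 92 mm and grips with 3 to 60 N. Pads are 20 mm wide; open, the fingers measure 128 mm over their backs; the gripper's body (75 mm by 189 mm) begins 69 mm behind the grasp point.
Start: joints at [-1.439, 0.158, 1.597, -0, 1.386, -0.21], TCP at [0.193, -0.542, 0.204] pointing down, gripper open.
Joint ranges: [-2.91, 2.91], [-0.94, 2.29], [0.18, 2.7], [-1.29, 4.43], [0.17, 2.64], [-3, 3]. Speed limits (rad/s): [2.57, 2.57, 3.14, 3.14, 3.14, 3.14].

## Interface

Orientations are given as a 3x3 rotation matrix whose columns are the frame's x, y, z axes.
In Python, from workcell import * gives the robot as it stands. The module is installed in compiled form; this text tells all that it offers.
- The arm moves only by the shell command python3 -m pendant 'ROWS' [FORCE]. ROWS is JSON, a list of rows, each a list of 7 numbers: the shift along the tool's x, y, z in mm, then the turn, a rotation vector about the tool's x, y, z in degrees, then the closure, from -1 (fully open) to 1 (shut). A call has 1 to 20 rows; each row is the pose to reach, as a shift and turn from the pose commanded when the call began, along the tool's axes at that moment; what a row does not reach only later rows make up. A row lasts 1/10 s, in which the tool goes at most 50 mm and 8.59 degrees, less where a joint would pass 70% of its speed; a pose out of reach is approached as far as the arm can. A call with a gripper value outside its range is refused whole. The fingers move at their own pace and stop on an object; FORCE is the grip in N (left out, the last holds). Time passes only in rows, so rows that repeat a pose let the fingers close. It gives the time, the measured TCP pose, the force, the opening and the grip force at its end, in the units of the state.
- read_state(): the state, without advancing time (a new reading comes with each control period).
- capture(name): name is "side" or "top"; returns (picture, depth): 384x512x3 uint8, blue, green, red; 384x512 float32, m along the optical axis (not along the pixel's ray), 0 where there is no reading.
- get_calibration(name): a dict with "vfov" (degrees; the focal length in pixels is half the picture's height over the tangent of half this angle, whatever the lens; pixels are square), "cx", "cy" (the principal point, pixels), "extrinsics" (4x4, takes a point from world to camera coordinates). Camera axes: x right, y up, looking along -z (the intrinsics and any distortion apply to the point x, -y, -z); pixel columns grow to the right and rows downward; lengths in m; the calibration is good to about 2 mm. A picture is of the moment at which its call begins. get_calibration takes no time and is no camera call.
- sign_off(): hands the job in; it is judged then, once.
The state is a dict: "time_s": time; "joint_positions": joint angles; "qd": joint speeds; "tau": joint torques, N m; "ee_pos": TCP position; "ee_rot": TCP orientation; "ft_force": force on the tool from outside, world axes, zero at the start; "torque": the same for the moment, N m; "grip_width": finger opening in m; "grip_force": force on a finger pad.
Only numpy, scipy, OpenCV 4.12 (cv2) and the standard library are available. Lean on these libraries where they do the work, as an engineer would, in place of code of your own. Each camera call takes 0.05 s, during which the arm holds its last target. There are 200 camera calls.

## Working session

There is one attempt and no reset: what is moved stays moved. The work goes in short steps, Python scripts to look and compute and a shell command to move; the robot and the scene stay as the last step left them, time stands still between calls to the robot, and variables do not carry over. Pictures are saved under pics/ and viewed, at most 10 in all, crops included, and the job is handed in when it is done.

```bash
mkdir -p pics; cat > h.py <<'E'
from workcell import *
import numpy as np, cv2
def snap(n,f):
    im,d=capture(n); cv2.imwrite(f'pics/{f}.png',im); np.save(f'pics/{f}.npy',d); return im,d
def world(n,d,u,v,z=None):
    c=get_calibration(n); f=192/np.tan(np.radians(c['vfov'])/2)
    E=np.array(c['extrinsics']); R,t=E[:3,:3],E[:3,3]
    r=np.array([(u-c['cx'])/f,-(v-c['cy'])/f,-1.])
    if z is None: return R.T@(r*d[int(round(v)),int(round(u))]-t)
    o=-R.T@t; w=R.T@r
    return o+w*(z-o[2])/w[2]
E
python3 - <<'E'
from h import *
print(get_calibration('top'),get_calibration('side'))
a,_=snap('top','t0'); b,_=snap('side','s0')
s=read_state(); print(s['ee_pos'],s['ee_rot'],s['time_s'],s['grip_width'])
E
```

```text
{'vfov': 44.52035734232821, 'cx': 258.2642614612337, 'cy': 196.26261659762463, 'extrinsics': array([[-0.02668482, -0.99948254, -0.01796048,  0.04706169],
       [ 0.99508331, -0.02827307,  0.09492017, -0.56855624],
       [-0.09537885, -0.01533925,  0.99532285, -1.54341666],
       [ 0.        ,  0.        ,  0.        ,  1.        ]])} {'vfov': 50.452023482969174, 'cx': 250.9452239787093, 'cy': 191.02092305285657, 'extrinsics': array([[ 0.9938415 , -0.11043041,  0.00917628, -0.59610279],
       [ 0.06594953,  0.65600367,  0.7518709 , -0.1179792 ],
       [-0.08904909, -0.74663533,  0.6592465 , -1.26732479],
       [ 0.        ,  0.        ,  0.        ,  1.        ]])}
[ 0.19264546 -0.54115316  0.20281201] [[ 9.42147043e-01  3.35199796e-01 -2.16752168e-04]
 [ 3.35199673e-01 -9.42145611e-01  1.68136027e-03]
 [ 3.59379514e-04 -1.65674386e-03 -9.99998563e-01]] 0.1 0.09210700690304417
```

View pics/t0.png

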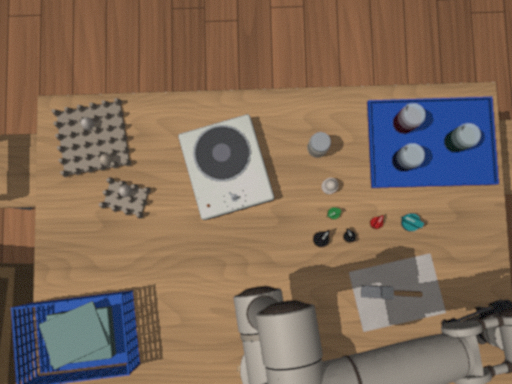

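View pics/s0.png

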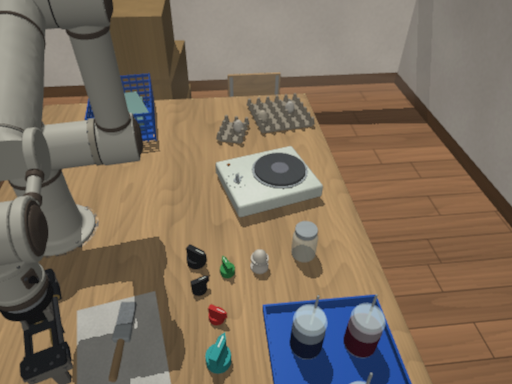

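The top view shows the black knobs at (322,239), larger, and (350,235), smaller and so the target. The green knob is at (334,212), the egg cup at (331,185) and the spindle at about (236,196). I'll enlarge these.

```bash
python3 - <<'E'
from h import *
t=cv2.imread('pics/t0.png'); s=cv2.imread('pics/s0.png')
r=lambda im,x,y,w,h,k:cv2.resize(im[y:y+h,x:x+w],None,fx=k,fy=k,interpolation=cv2.INTER_CUBIC)
a=r(t,300,205,75,50,5.2); b=r(t,200,175,75,50,5.2)   
c=r(s,175,235,75,65,5.2); d=r(s,215,150,75,65,5.2)
f=lambda i,h:cv2.convertScaleAbs(cv2.resize(i,(390,h)),alpha=1.5,beta=15)
cv2.imwrite('pics/c0.png',np.vstack([np.hstack([f(a,260),f(b,260)]),np.hstack([f(c,338),f(d,338)])]))
d=np.load('pics/t0.npy')
for u,v in [(350,235),(322,239),(236,196),(331,185),(334,212)]: print(u,v,world('top',d,u,v).round(3))
E
```

```text
350 235 [ 0.432 -0.266  0.041]
322 239 [ 0.421 -0.173  0.053]
236 196 [0.57  0.104 0.059]
331 185 [ 0.596 -0.207  0.067]
334 212 [ 0.509 -0.217  0.041]
```

View pics/c0.png

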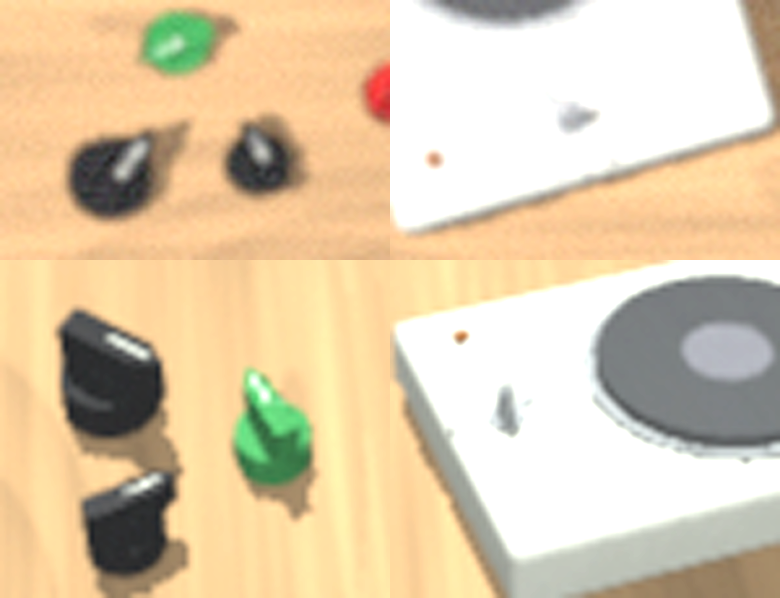

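The target knob's beak points up and left in the top view, with its white line from about (347,230) to (351.5,236). The spindle at (309,181) top view and (237,178) side view needs a closer, averaged look.

```bash
python3 - <<'E'
from h import *
def avg(n,k=6): return np.mean([capture(n)[0].astype(float) for _ in range(k)],0)
t=avg('top');s=avg('side'); np.save('pics/ta.npy',t);np.save('pics/sa.npy',s)
def r(im,x,y,w,h,lo,hi):
    c=np.clip((im[y:y+h,x:x+w]-lo)/(hi-lo)*255,0,255).astype(np.uint8)
    return cv2.resize(c,(390,290),interpolation=cv2.INTER_NEAREST)
cv2.imwrite('pics/c1.png',np.vstack([np.hstack([r(t,226,185,27,20,90,255),r(s,222,163,27,20,90,255)]),
 np.hstack([r(t,337,224,27,20,0,200),r(s,187,273,27,20,0,200)])]))
E
```

```text
(no output)
```

View pics/c1.png

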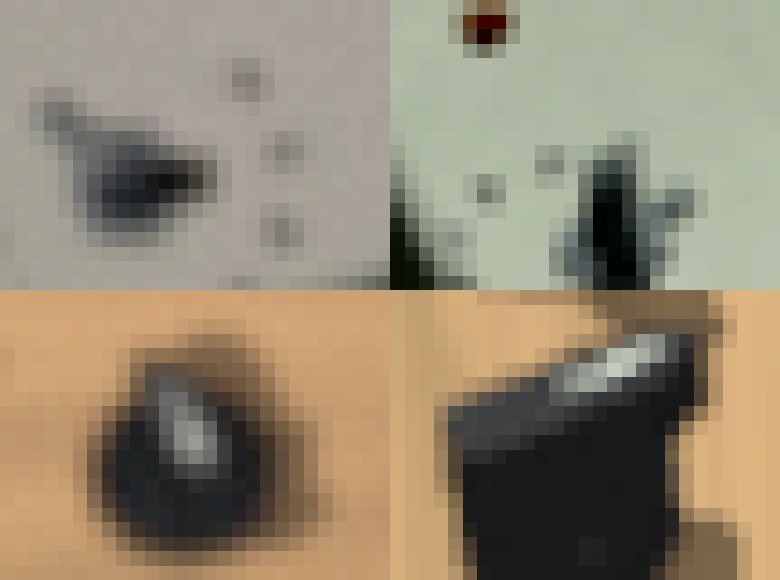

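In the top view the tongue tip is at (229.3,192.1) and in the side view at (241.7,176.3). In the side view the knob bar runs from tail (191.3,282.3) to beak (207.6,275.9). Next come positions from these, plus a depth-based fit of the hotplate.

```bash
python3 - <<'E'
from h import *
P=lambda n,u,v,z: world(n,None,u,v,z)[:2]
print('tongue',P('top',229.3,192.1,.061),P('side',241.7,176.3,.061))
print('spin tip side',P('side',236.9,174.2,.086))
f=lambda x,y:(x/14.444-.5,y/14.5-.5)
T=lambda x,y,z:P('top',337+f(x,y)[0],224+f(x,y)[1],z)
S=lambda x,y,z:P('side',187+f(x,y)[0],273+f(x,y)[1],z)
for nm,a,b in [('side bar',S(70,142,.042),S(305,50,.042)),('side white',S(170,95,.042),S(275,55,.042)),('top white',T(165,85,.042),T(200,170,.042))]:
    e=b-a; 
    if 'top' in nm:e=-e
    print(nm,a,b,np.hypot(*e),np.degrees(np.arctan2(e[1],e[0])), 'axis',a+.4*e)
d=np.mean([capture('top')[1] for _ in range(8)],0)
c=get_calibration('top')
def cloud(n,d,u0,u1,v0,v1):
    return np.array([world(n,d,u,v) for v in range(v0,v1) for u in range(u0,u1) if d[v,u]>0])
p=cloud('top',d,170,285,105,230); q=p[p[:,2]>.05]
r=cv2.minAreaRect(q[:,:2].astype(np.float32)); print('rect',r, np.median(q[:,2]))
pl=q[(q[:,2]>.068)&(q[:,2]<.08)]; 
pc,pr=cv2.minEnclosingCircle(pl[:,:2].astype(np.float32)); print('plate',pc,pr,len(pl))
k=cloud('top',d,335,366,222,250); print('skirt top',); 
kk=k[(k[:,2]>.012)]; print(cv2.minEnclosingCircle(kk[:,:2].astype(np.float32)))
b=k[k[:,2]>.033]; m=b[:,:2].mean(0); w,V=np.linalg.eigh(np.cov(b[:,:2].T)); print('bar',m,np.degrees(np.arctan2(V[1,1],V[0,1])),len(b))
# black top mask
ds=np.mean([capture('side')[1] for _ in range(8)],0)
k=cloud('side',ds,185,215,270,300); b=k[(k[:,2]>.037)]; m=b[:,:2].mean(0); w,V=np.linalg.eigh(np.cov(b[:,:2].T)); print('bar side',m,np.degrees(np.arctan2(V[1,1],V[0,1])),len(b),b[:,2].max())
s=cloud('side',ds,228,248,168,186); s=s[s[:,2]>.07]; print('spin side',s.round(3))
s=cloud('top',d,226,246,186,204); s=s[s[:,2]>.067]; print('spin top',s.round(3), read_state()['time_s'])
E
```

```text
tongue [0.58285056 0.12558319] [0.58199392 0.12706753]
spin tip side [0.56456536 0.10897275]
side bar [ 0.41126751 -0.27520202] [ 0.45437087 -0.25914958] 0.04599543843996356 20.42620042885589 axis [ 0.42850886 -0.26878104]
side white [ 0.4294792  -0.26667968] [ 0.44883876 -0.25970544] 0.020577484809726366 19.811438946584154 axis [ 0.43722302 -0.26388998]
top white [ 0.45071448 -0.2603285 ] [ 0.4313289  -0.26738915] 0.0206313639946344 20.012738018739743 axis [ 0.4584687  -0.25750424]Traceback (most recent call last):
  File "<stdin>", line 16, in <module>
  File "<stdin>", line 15, in cloud
  File "h.py", line 6, in world
    c=get_calibration(n); f=192/np.tan(np.radians(c['vfov'])/2)
ValueError: time passes only in moves, steps and waits
```

```bash
cat > h.py <<'E'
from workcell import *
import numpy as np, cv2
C={n:get_calibration(n) for n in ('top','side')}
def snap(n,f):
    im,d=capture(n); cv2.imwrite(f'pics/{f}.png',im); np.save(f'pics/{f}.npy',d); return im,d
def world(n,d,u,v,z=None):
    c=C[n]; f=192/np.tan(np.radians(c['vfov'])/2)
    E=np.array(c['extrinsics']); R,t=E[:3,:3],E[:3,3]
    r=np.array([(u-c['cx'])/f,-(v-c['cy'])/f,-1.])
    if z is None: return R.T@(r*d[int(round(v)),int(round(u))]-t)
    o=-R.T@t; w=R.T@r
    return o+w*(z-o[2])/w[2]
def proj(n,p):
    c=C[n]; f=192/np.tan(np.radians(c['vfov'])/2); E=np.array(c['extrinsics']); q=E[:3,:3]@p+E[:3,3]
    return c['cx']-f*q[0]/q[2], c['cy']+f*q[1]/q[2]
def cloud(n,d,u0,u1,v0,v1):
    return np.array([world(n,d,u,v) for v in range(v0,v1) for u in range(u0,u1) if d[v,u]>0])
E
python3 - <<'E'
from h import *
d=np.mean([capture('top')[1] for _ in range(4)],0)
ds=np.mean([capture('side')[1] for _ in range(4)],0)
np.save('pics/d.npy',d);np.save('pics/ds.npy',ds)
p=cloud('top',d,170,285,105,230); q=p[p[:,2]>.05]
r=cv2.minAreaRect(q[:,:2].astype(np.float32)); print('rect',r, np.median(q[:,2]))
pl=q[(q[:,2]>.067)&(q[:,2]<.08)&(q[:,0]>.6)]
if len(pl): print('plate',cv2.minEnclosingCircle(pl[:,:2].astype(np.float32)),len(pl))
k=cloud('top',d,335,366,222,250); kk=k[(k[:,2]>.012)]; print('skirt',cv2.minEnclosingCircle(kk[:,:2].astype(np.float32)))
for n,k in (('top',k),('side',cloud('side',ds,185,215,270,300))):
    b=k[k[:,2]>.036]; m=b[:,:2].mean(0); w,V=np.linalg.eigh(np.cov(b[:,:2].T)); print('bar',n,m,np.degrees(np.arctan2(V[1,1],V[0,1])),len(b),b[:,2].max())
s=cloud('side',ds,228,248,168,186); s=s[s[:,2]>.07]; print('spin side',s.round(3))
s=cloud('top',d,226,246,186,204); s=s[s[:,2]>.067]; print('spin top',s.round(3), read_state()['time_s'])
E
```

```text
rect ((0.6386526823043823, 0.1065908893942833), (0.39108869433403015, 0.3256773054599762), 8.42459487915039) 0.06135410514958653
plate ((0.7100261449813843, 0.1482202708721161), 0.09425650537014008) 2174
skirt ((0.41816896200180054, -0.23746812343597412), 0.05370480194687843)
bar top [ 0.4293993  -0.26262502] 91.80695944610144 69 0.4021402382354243
bar side [ 0.43146862 -0.29282169] 94.0812885027609 107 0.26368637134234246
spin side [[ 0.556 -0.115  0.277]
 [ 0.569 -0.116  0.277]
 [ 0.548 -0.12   0.278]
 [ 0.566 -0.12   0.277]
 [ 0.56  -0.124  0.278]
 [ 0.532 -0.124  0.276]
 [ 0.562  0.111  0.085]
 [ 0.558  0.109  0.083]
 [ 0.561  0.105  0.086]
 [ 0.565  0.106  0.085]
 [ 0.558  0.105  0.082]
 [ 0.561  0.104  0.083]
 [ 0.564  0.105  0.082]
 [ 0.568  0.107  0.079]
 [ 0.558  0.105  0.078]
 [ 0.561  0.104  0.079]
 [ 0.564  0.103  0.079]
 [ 0.568  0.106  0.076]
 [ 0.536 -0.142  0.277]
 [ 0.558  0.105  0.073]
 [ 0.561  0.104  0.074]
 [ 0.564  0.102  0.075]
 [ 0.568  0.107  0.072]
 [ 0.564  0.103  0.071]
 [ 0.566 -0.148  0.276]]
spin top [[0.546 0.084 0.448]
 [0.504 0.055 0.827]
 [0.542 0.067 0.442]
 [0.537 0.06  0.441]
 [0.567 0.109 0.085]
 [0.567 0.106 0.085]
 [0.564 0.112 0.081]
 [0.564 0.109 0.086]
 [0.564 0.106 0.085]
 [0.564 0.103 0.08 ]
 [0.561 0.112 0.084]
 [0.561 0.109 0.084]
 [0.525 0.081 0.461]
 [0.562 0.103 0.072]
 [0.526 0.063 0.445]
 [0.559 0.11  0.073]
 [0.559 0.107 0.07 ]
 [0.522 0.085 0.444]
 [0.52  0.082 0.444]
 [0.514 0.068 0.443]] 1.5
```

```bash
python3 - <<'E'
from h import *
def med(n):
    a=np.array([capture(n)[1] for _ in range(5)]); a[a==0]=np.nan
    return np.nan_to_num(np.nanmedian(a,0))
d=med('top');ds=med('side')
np.save('pics/d.npy',d);np.save('pics/ds.npy',ds)
p=cloud('top',d,170,285,105,230); q=p[(p[:,2]>.05)&(p[:,2]<.1)]
r=cv2.minAreaRect(q[:,:2].astype(np.float32)); print('rect',r, np.median(q[:,2]))
c=np.array(r[0])
pl=q[(q[:,2]>.067)&(q[:,0]>.6)]; (pc,pr)=cv2.minEnclosingCircle(pl[:,:2].astype(np.float32)); print('plate',pc,pr)
for a in (r[2],r[2]-90):
    u=np.array([np.cos(np.radians(a)),np.sin(np.radians(a))]); print('sp?',a,c-.11*u,'plate from rect',c+.045*u,'sp from plate',np.array(pc)-.155*u)
for n,k in (('top',cloud('top',d,335,366,222,250)),('side',cloud('side',ds,185,215,270,300))):
    k=k[k[:,2]<.06]; print('skirt',cv2.minEnclosingCircle(k[(k[:,2]>.008)&(k[:,2]<.03)][:,:2].astype(np.float32)))
    b=k[k[:,2]>.036]; m=b[:,:2].mean(0); w,V=np.linalg.eigh(np.cov(b[:,:2].T)); print('bar',n,m,np.degrees(np.arctan2(V[1,1],V[0,1])),len(b),b[:,2].max())
for n,b in (('side',(228,248,168,186)),('top',(226,246,186,204))):
    s=cloud(n,ds if n=='side' else d,*b); s=s[(s[:,2]>.078)&(s[:,2]<.1)]; print(n,s.mean(0),s.min(0),s.max(0))
print(read_state()['time_s'])
E
```

```text
rect ((0.6703433394432068, 0.13676543533802032), (0.30017924308776855, 0.24998733401298523), 14.711936950683594) 0.061317494028009525
plate (0.7125132083892822, 0.14838047325611115) 0.0954102873802185
sp? 14.711936950683594 [0.5639497  0.10882989] plate from rect [0.71386801 0.14819361] sp from plate [0.5625949  0.10901676]
sp? -75.2880630493164 [0.6424078  0.24315907] plate from rect [0.68177152 0.09324077] sp from plate [0.67314949 0.29829878]
skirt ((0.4298139214515686, -0.26820704340934753), 0.022283881902694702)
bar top [ 0.43029003 -0.26801184] -156.0292266396387 63 0.04668115799094074
skirt ((0.4313746392726898, -0.26812678575515747), 0.025529690086841583)
bar side [ 0.4292216  -0.27021062] -157.5364302817761 94 0.04318514509735944
side [0.56229064 0.10614846 0.0821059 ] [0.55793666 0.10301536 0.07823038] [0.56795143 0.11341487 0.0863486 ]
top [0.56356851 0.10780261 0.08499902] [0.56057456 0.10267556 0.0808336 ] [0.56718675 0.11219017 0.08652814]
2.0
```

Spindle is at (0.5635, 0.1087) with its flat at about 43°. The knob axis is at (0.4295, -0.268) with yaw about 21°. Moving above the knob with the gripper half closed, to stay clear of the large knob.

```bash
python3 -m pendant '[[80,-45,20,0,0,0,0],[160,-90,40,0,0,0,0],[240,-135,60,0,0,-1,0],[314,-178,80,0,0,-1.4,0],[314,-178,80,0,0,-1.4,0],[314,-178,80,0,0,-1.4,0],[314,-178,80,0,0,-1.4,0],[314,-178,80,0,0,-1.4,0],[314,-178,80,0,0,-1.4,0],[314,-178,80,0,0,-1.4,0]]' 25
python3 - <<'E'
from h import *
a,_=snap('top','t1'); b,_=snap('side','s1')
r=lambda im,x,y,w,h:cv2.resize(im[y:y+h,x:x+w],(400,400),interpolation=cv2.INTER_CUBIC)
cv2.imwrite('pics/c2.png',np.hstack([r(a,310,190,80,80),r(b,160,225,80,80)]))
s=read_state(); print(s['ee_pos'],np.degrees(np.arctan2(s['ee_rot'][1][0],s['ee_rot'][0][0])),s['grip_width'],s['time_s'])
E
```

```text
time_s: 3.0
ee_pos: [0.4288, -0.269, 0.1238]
ee_rot: [[0.933, 0.359, -0.0], [0.359, -0.933, -0.0], [-0.0, 0.0, -1.0]]
ft_force: [-0.5, -1.0, 0.5]
grip_width: 0.0462
grip_force: 0.0
[ 0.42853472 -0.26998079  0.12417407] 20.91220450601245 0.046432285393090716 3.1
```

View pics/c2.png

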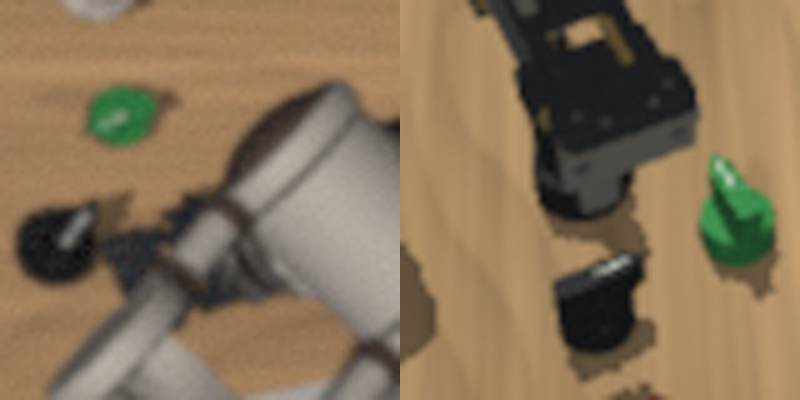

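The side view shows the small knob at about (200,286) px, below the gripper, and the near finger tip at about (194,265). I'll check this against the projection.

```bash
python3 - <<'E'
from h import *
p=np.array([.4288,-.2695,0]);y=np.array([.359,-.933,0]);x=np.array([.933,.359,0])
for nm,o in (('tip+y',.023*y),('tip-y',-.023*y)):
  for dx in (-.01,.01): print(nm,dx,proj('side',p+o+dx*x+[0,0,.102]))
for dx in(-.02,0,.03): print('knob',proj('side',np.array([.4295,-.268,.042])+dx*x))
E
```

```text
tip+y -0.01 (np.float64(195.89401199573655), np.float64(273.59174184382636))
tip+y 0.01 (np.float64(203.32748477902913), np.float64(270.6647739228016))
tip-y -0.01 (np.float64(189.2798533154253), np.float64(260.66804271018367))
tip-y 0.01 (np.float64(196.54207034543543), np.float64(257.91178573022296))
knob (np.float64(191.18246129874814), np.float64(282.3001815065055))
knob (np.float64(198.2844540637039), np.float64(279.4590820213471))
knob (np.float64(208.76559418156205), np.float64(275.2661797221985))
```

```bash
python3 - <<'E'
from h import *
d=np.load('pics/s1.npy'); b=cv2.imread('pics/s1.png')
for v in range(250,292,3): print(v,[tuple((world('side',d,u,v)*1000).round().astype(int)) if d[v,u]>0 else 0 for u in range(192,212,4)])
cv2.imwrite('pics/c3.png',cv2.resize(cv2.convertScaleAbs(b[235:295,170:230],alpha=1.8,beta=25),(600,600),interpolation=cv2.INTER_NEAREST))
E
```

```text
250 [(np.int64(432), np.int64(-359), np.int64(266)), (np.int64(440), np.int64(-360), np.int64(267)), (np.int64(449), np.int64(-361), np.int64(266)), (np.int64(457), np.int64(-360), np.int64(264)), (np.int64(465), np.int64(-356), np.int64(258))]
253 [(np.int64(432), np.int64(-367), np.int64(265)), (np.int64(440), np.int64(-364), np.int64(262)), (np.int64(448), np.int64(-364), np.int64(260)), (np.int64(456), np.int64(-359), np.int64(253)), (np.int64(465), np.int64(-353), np.int64(245))]
256 [(np.int64(431), np.int64(-365), np.int64(254)), (np.int64(439), np.int64(-363), np.int64(250)), (np.int64(447), np.int64(-361), np.int64(247)), (np.int64(455), np.int64(-354), np.int64(238)), (np.int64(464), np.int64(-348), np.int64(229))]
259 [(np.int64(430), np.int64(-363), np.int64(242)), (np.int64(438), np.int64(-358), np.int64(235)), (np.int64(446), np.int64(-355), np.int64(230)), (np.int64(455), np.int64(-352), np.int64(225)), (np.int64(456), np.int64(-165), np.int64(-2))]
262 [(np.int64(428), np.int64(-357), np.int64(225)), (np.int64(437), np.int64(-355), np.int64(221)), (np.int64(442), np.i
[... 1569 characters left out ...]
), np.int64(-278), np.int64(43)), (np.int64(424), np.int64(-281), np.int64(45)), (np.int64(433), np.int64(-272), np.int64(31)), (np.int64(444), np.int64(-272), np.int64(29)), (np.int64(453), np.int64(-251), np.int64(0))]
286 [(np.int64(412), np.int64(-283), np.int64(36)), (np.int64(422), np.int64(-279), np.int64(29)), (np.int64(432), np.int64(-273), np.int64(20)), (np.int64(443), np.int64(-277), np.int64(23)), (np.int64(453), np.int64(-260), np.int64(-2))]
289 [(np.int64(411), np.int64(-282), np.int64(22)), (np.int64(422), np.int64(-281), np.int64(19)), (np.int64(432), np.int64(-284), np.int64(21)), (np.int64(443), np.int64(-285), np.int64(22)), (np.int64(452), np.int64(-269), np.int64(-2))]
```

View pics/c3.png

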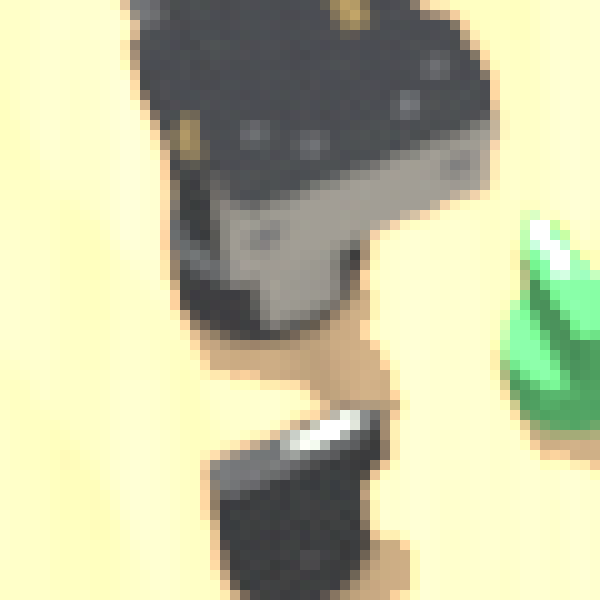

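The near finger tip appears at z≈0.148, not the nominal 0.102, although x and y agree. I'll come down part-way, still clear of the knob by nominal numbers, and check again.

```bash
python3 -m pendant '[[0,-1,25,0,0,0,0],[0,-1,48,0,0,0,0],[0,-1,48,0,0,0,0],[0,-1,48,0,0,0,0]]'
python3 - <<'E'
from h import *
b,d=snap('side','s2')
cv2.imwrite('pics/c4.png',cv2.resize(cv2.convertScaleAbs(b[245:305,170:230],alpha=1.8,beta=25),(600,600),interpolation=cv2.INTER_NEAREST))
for v in range(262,292,2): print(v,[tuple(int(i) for i in (world('side',d,u,v)*1000).round()) if d[v,u]>0 else 0 for u in range(192,212,3)])
E
```

```text
time_s: 3.5
ee_pos: [0.4281, -0.2688, 0.0762]
ee_rot: [[0.934, 0.357, -0.0], [0.357, -0.934, -0.0], [-0.0, 0.0, -1.0]]
ft_force: [-0.9, 0.7, 0.3]
grip_width: 0.0458
grip_force: 0.0
262 [(428, -350, 216), (434, -350, 215), (441, -356, 221), (448, -353, 217), (454, -354, 218), (461, -355, 218), (467, -354, 216)]
264 [(428, -358, 219), (434, -357, 217), (441, -358, 217), (447, -359, 217), (454, -358, 215), (460, -358, 215), (467, -355, 210)]
266 [(427, -357, 211), (434, -364, 219), (441, -365, 219), (447, -362, 215), (454, -360, 211), (460, -355, 204), (466, -352, 200)]
268 [(426, -353, 199), (434, -365, 213), (440, -365, 212), (447, -362, 208), (453, -358, 201), (459, -350, 191), (466, -346, 185)]
270 [(410, -205, 3), (433, -365, 206), (440, -365, 205), (446, -354, 191), (452, -351, 186), (459, -348, 180), (465, -348, 180)]
272 [(409, -207, -3), (433, -365, 199), (439, -357, 187), (445, -355, 185), (452, -352, 180), (452, -214, 0), (460, -214, 0)]
274 [(410, -217, 1), (432, -359, 184), (438, -358, 181), (445, -354, 176), (448, -298, 102), (451, -221, 1), (460, -221, 0)]
276 [(409, -221
[... 271 characters left out ...]
, (429, -268, 39), (437, -271, 43), (444, -270, 41), (452, -264, 31), (459, -241, -1)]
282 [(413, -272, 39), (421, -274, 40), (429, -275, 40), (436, -273, 37), (444, -271, 32), (451, -261, 18), (459, -249, 0)]
284 [(413, -280, 41), (421, -280, 39), (428, -277, 35), (436, -275, 31), (443, -270, 22), (450, -255, 1), (458, -256, 1)]
286 [(412, -283, 37), (420, -279, 30), (427, -276, 24), (435, -271, 17), (443, -274, 19), (450, -260, -1), (458, -263, 2)]
288 [(412, -283, 28), (419, -279, 21), (427, -280, 22), (435, -284, 25), (443, -280, 19), (450, -267, -1), (458, -266, -3)]
290 [(411, -283, 18), (419, -283, 18), (427, -285, 20), (435, -286, 20), (442, -281, 12), (450, -274, 1), (458, -276, 3)]
```

View pics/c4.png

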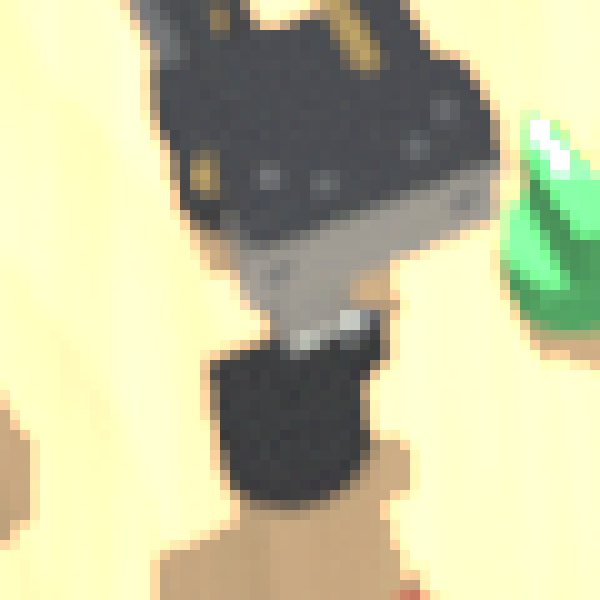

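The visible finger ends about 18 mm above the TCP, which disagrees with the description. I'll descend to the stated grip height, watch the force, and close to find out.

```bash
python3 -m pendant '[[1,0,15,0,0,0,0],[1,0,31,0,0,0,0],[1,0,31,0,0,0,0],[1,0,31,0,0,0,0.3],[1,0,31,0,0,0,0.7],[1,0,31,0,0,0,1],[1,0,31,0,0,0,1],[1,0,31,0,0,0,1],[1,0,31,0,0,0,1]]' 30
```

```text
time_s: 4.45
ee_pos: [0.4295, -0.2675, 0.0448]
ee_rot: [[0.934, 0.358, 0.0], [0.358, -0.934, -0.0], [0.0, 0.0, -1.0]]
ft_force: [0.6, -1.2, 0.4]
grip_width: 0.0012
grip_force: 0.0
```

The fingers closed on nothing, so the real tool ends about 39 mm short of the stated TCP. I'll measure the tip height now that it's closed above the knob.

```bash
python3 - <<'E'
from h import *
b,d=snap('side','s3')
cv2.imwrite('pics/c5.png',cv2.resize(cv2.convertScaleAbs(b[245:305,170:230],alpha=1.8,beta=25),(600,600),interpolation=cv2.INTER_NEAREST))
for v in range(266,288,1): print(v,[tuple(int(i) for i in (world('side',d,u,v)*1000).round()) if d[v,u]>0 else 0 for u in range(192,212,3)])
E
```

```text
266 [(423, -317, 161), (432, -337, 185), (439, -339, 187), (446, -339, 186), (452, -338, 184), (459, -342, 188), (466, -342, 187)]
267 [(423, -319, 160), (432, -342, 188), (439, -342, 186), (446, -343, 187), (452, -342, 185), (459, -345, 188), (466, -345, 187)]
268 [(425, -342, 185), (432, -345, 188), (439, -345, 187), (446, -346, 188), (452, -346, 187), (459, -345, 184), (466, -347, 186)]
269 [(425, -347, 188), (432, -348, 188), (439, -350, 190), (445, -347, 184), (452, -349, 187), (459, -352, 190), (466, -350, 186)]
270 [(423, -327, 158), (432, -350, 187), (439, -350, 186), (445, -351, 186), (452, -352, 187), (459, -353, 187), (466, -352, 185)]
271 [(416, -262, 72), (432, -352, 186), (439, -353, 186), (445, -352, 184), (452, -354, 186), (459, -355, 186), (465, -353, 183)]
272 [(415, -258, 63), (432, -356, 187), (439, -357, 188), (445, -357, 186), (452, -357, 186), (459, -357, 185), (465, -355, 182)]
273 [(409, -211, -2), (432, -356, 184), (439, -361, 189), (445, -359, 186), (452, -359, 185), (458, -358, 183), (465, -354, 177)]
274 [(409, -215, -1), (432, -360, 185), (438, -362, 187
[... 992 characters left out ...]
-354, 148), (436, -357, 152), (442, -355, 147), (444, -269, 31), (451, -262, 20), (459, -250, 2)]
283 [(413, -278, 42), (421, -278, 41), (436, -357, 147), (436, -274, 33), (443, -269, 26), 0, (459, -252, 0)]
284 [(413, -283, 45), (421, -280, 40), (428, -275, 31), (436, -276, 32), (443, -271, 24), (450, -255, 1), (458, -256, 1)]
285 [(413, -285, 43), (420, -281, 36), (428, -278, 32), (435, -271, 21), (443, -270, 19), (450, -255, -3), (458, -257, -2)]
286 [(412, -283, 36), (420, -280, 31), (427, -278, 27), (435, -273, 19), (443, -275, 20), (450, -261, 1), (458, -260, -3)]
287 [(412, -283, 32), (420, -280, 27), (427, -276, 21), (435, -278, 21), (443, -277, 19), (450, -263, -2), (458, -264, -1)]
```

View pics/c5.png

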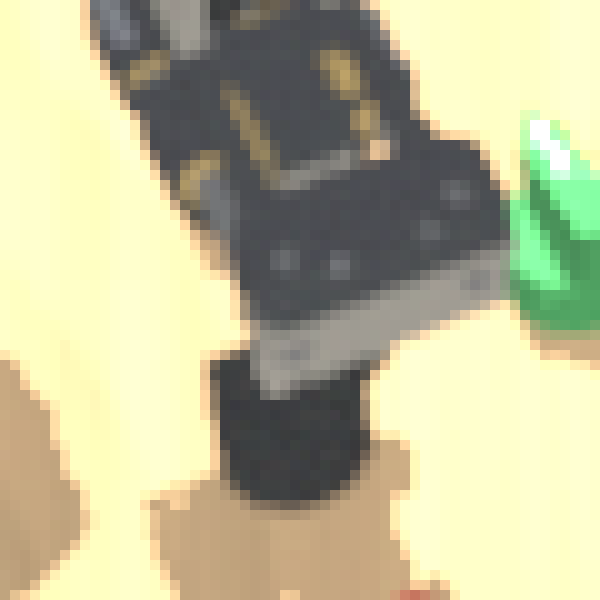

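Side view: the body's lower edge is at (196,283) px, z≈0.147, against a nominal 0.111. The tool really sits about 38 mm higher than reported, so I'll open, descend 37 mm more and close gradually.

```bash
python3 -m pendant '[[0,0,0,0,0,0,0],[0,0,0,0,0,0,0],[0,0,0,0,0,0,0],[0,0,20,0,0,0,0],[0,0,37,0,0,0,0],[0,0,37,0,0,0,0],[0,0,37,0,0,0,0.4],[0,0,37,0,0,0,0.7],[0,0,37,0,0,0,1],[0,0,37,0,0,0,1],[0,0,37,0,0,0,1],[0,0,37,0,0,0,1]]' 30
```

```text
time_s: 5.7
ee_pos: [0.4296, -0.2662, 0.0097]
ee_rot: [[0.934, 0.358, -0.001], [0.358, -0.934, 0.003], [0.0, -0.003, -1.0]]
ft_force: [-5.7, 11.0, 21.9]
grip_width: 0.0291
grip_force: 31.5
```

Width 29 mm with 22 N upward means the tips are jammed on the skirt. I'll open, raise a few mm and re-close.

```bash
python3 -m pendant '[[0,0,0,0,0,0,0],[0,0,0,0,0,0,0],[0,0,0,0,0,0,0],[0,0,0,0,0,0,0]]' 20; python3 - <<'E'
from h import *
b,d=snap('side','s4')
cv2.imwrite('pics/c6.png',cv2.resize(cv2.convertScaleAbs(b[245:305,170:230],alpha=1.8,beta=25),(600,600),interpolation=cv2.INTER_NEAREST))
for v in range(270,300,2): print(v,[tuple(int(i) for i in (world('side',d,u,v)*1000).round()) if d[v,u]>0 else 0 for u in range(189,212,3)])
E
```

```text
time_s: 6.1
ee_pos: [0.4306, -0.2684, 0.0091]
ee_rot: [[0.934, 0.358, 0.002], [0.358, -0.934, -0.002], [0.001, 0.003, -1.0]]
ft_force: [0.2, 0.7, 6.5]
grip_width: 0.0461
grip_force: 2.8
270 [(413, -306, 133), (420, -305, 130), (429, -323, 152), (435, -309, 133), (442, -308, 131), (450, -309, 132), (457, -308, 130), (465, -325, 150)]
272 [(413, -311, 132), (421, -313, 133), (429, -326, 149), (435, -314, 133), (442, -314, 132), (450, -331, 153), (457, -330, 150), (464, -330, 149)]
274 [(413, -316, 130), (420, -317, 130), (429, -333, 151), (436, -334, 151), (443, -334, 150), (450, -334, 149), (457, -336, 151), (464, -336, 150)]
276 [(412, -314, 119), (421, -325, 134), (428, -324, 131), (436, -339, 150), (443, -340, 150), (450, -341, 151), (457, -342, 151), (464, -343, 151)]
278 [(401, -227, -3), (420, -328, 130), (429, -345, 151), (436, -345, 151), (443, -345, 149), (450, -346, 150), (457, -347, 150), (464, -348, 151)]
280 [(401, -237, 2), (420, -329, 123), (429, -349, 149), (436, -350, 150), (443, -352, 151), (450, -354, 152), (457, -354, 151), (464, -355, 153)]
282 [(401, -240, -3), (
[... 554 characters left out ...]
, 109)]
290 [(401, -269, 0), (411, -285, 22), (420, -291, 28), (434, -362, 127), (440, -356, 117), (447, -354, 114), (454, -351, 109), (458, -273, -2)]
292 [(401, -274, -1), (410, -282, 9), (419, -293, 23), (433, -361, 118), (440, -357, 111), (443, -302, 32), (449, -280, -1), (458, -281, 0)]
294 [(401, -282, 0), (409, -283, 1), (418, -291, 11), (427, -296, 18), (435, -304, 28), (441, -286, 0), (449, -285, -2), (457, -288, 1)]
296 [(401, -288, 0), (409, -290, 2), (417, -288, -3), (426, -293, 4), (433, -293, 2), (441, -291, -2), (449, -293, 0), (457, -293, -1)]
298 [(401, -294, 0), (409, -295, 0), (417, -295, -1), (425, -297, 1), (433, -298, 1), (441, -298, -1), (449, -299, 1), (457, -301, 2)]
```

View pics/c6.png

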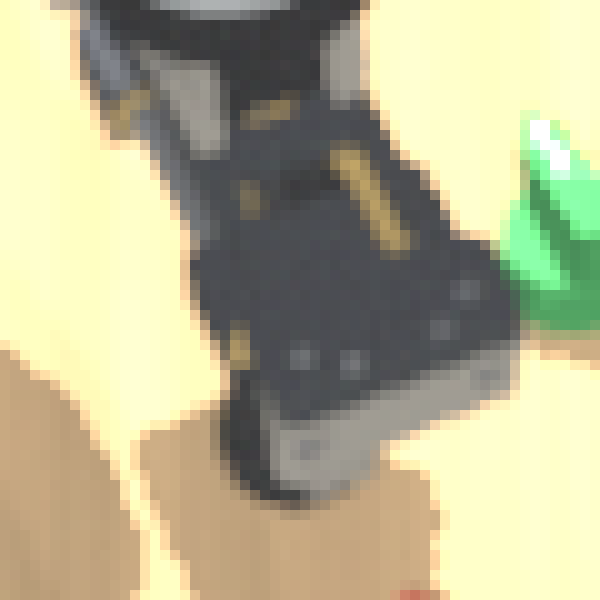

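The near finger tip is at z≈0.028 beside the knob, with 6.5 N still pushing up. I'll open wider, raise it and measure the knob from depth.

```bash
python3 -m pendant '[[0,0,0,0,0,0,-0.25],[0,0,0,0,0,0,-0.25],[0,0,0,0,0,0,-0.25],[0,0,-20,0,0,0,-0.25],[0,0,-50,0,0,0,-0.25],[0,0,-80,0,0,0,-0.25],[0,0,-90,0,0,0,-0.25],[0,0,-90,0,0,0,-0.25]]' 20; cat > knob.py <<'E'
from h import *
import sys
def med(n,k=5):
    a=np.array([capture(n)[1] for _ in range(k)]); a[a==0]=np.nan
    return np.nan_to_num(np.nanmedian(a,0))
ds=med('side',3); im=capture('side')[0]
k=cloud('side',ds,180,222,262,305)
k=k[(k[:,2]<.06)&(k[:,0]>.38)&(k[:,0]<.475)&(k[:,1]<-.22)]
b=k[k[:,2]>.037]; m=b.mean(0); w,V=np.linalg.eigh(np.cov(b[:,:2].T)); a=np.arctan2(V[1,1],V[0,1]); a=a if abs(a)<1.57 else a-np.pi*np.sign(a)
print('bar',m,np.degrees(a),len(b),b[:,2].max())
u=np.array([np.cos(a),np.sin(a)]); s=b[:,:2]@u; t=b[:,:2]@np.array([-u[1],u[0]]); print('extent',np.ptp(s),np.ptp(t),'axis at', u*(s.min()+.02)+np.array([-u[1],u[0]])*(t.min()+t.max())/2)
q=k[(k[:,2]>.01)]; print('z hist',np.histogram(q[:,2],bins=[.01,.015,.018,.022,.026,.03,.034,.038,.042,.046,.06])[0])
# plane of top
A=np.c_[b[:,:2]-m[:2],np.ones(len(b))]; print('slope',np.linalg.lstsq(A,b[:,2],rcond=None)[0])
cv2.imwrite('pics/k.png',cv2.resize(cv2.convertScaleAbs(im[245:305,170:230],alpha=1.8,beta=25),(600,600),interpolation=cv2.INTER_NEAREST))
print(read_state()['time_s'])
E
python3 knob.py
```

```text
time_s: 6.95
ee_pos: [0.4302, -0.2682, 0.0987]
ee_rot: [[0.934, 0.358, 0.002], [0.358, -0.934, -0.002], [0.001, 0.003, -1.0]]
ft_force: [0.1, 0.4, -0.1]
grip_width: 0.0574
grip_force: 0.0
bar [ 0.43052785 -0.26567209  0.04133519] 35.225461152002666 90 0.05419323895066929
extent 0.049202748703265825 0.0949742789274528 axis at [ 0.44654305 -0.29502538]
z hist [16 11 61 19 16 19 11 61 26  1]
slope [-0.0151237   0.04180411  0.04133519]
7.15
```

View pics/k.png

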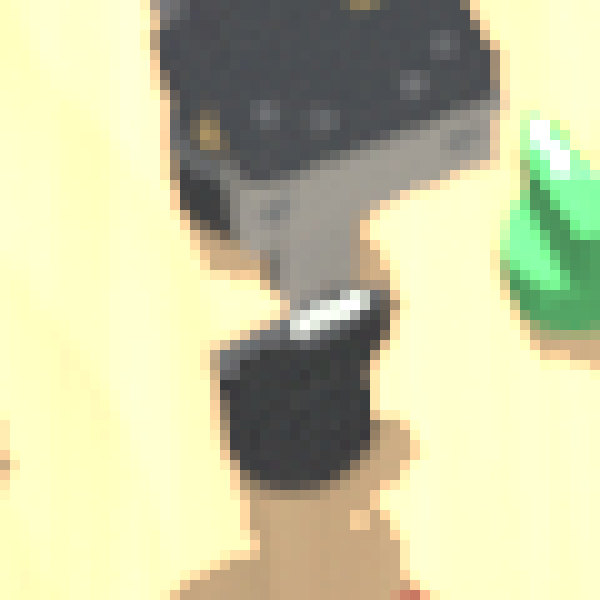

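The knob is upright and slightly shifted: tail (192,279.5), beak tip (208.7,274.5), white line from (199,277.5) to (206,274.2). The near fingertip is at about (201.5,274.5). Recomputing the knob pose and fingertip height.

```bash
python3 - <<'E'
from h import *
P=lambda u,v,z=.042: world('side',None,u,v,z)[:2]
for a,b in((P(192,279.8),P(208.5,274.6)),(P(199,277.3),P(206,274.2))):
    e=b-a; print(a,b,np.hypot(*e),np.degrees(np.arctan2(e[1],e[0])),a+.4*e)
ds=np.array([capture('side')[1] for _ in range(3)]); ds[ds==0]=np.nan; ds=np.nan_to_num(np.nanmedian(ds,0))
for v in range(262,297,1): print(v,[tuple(int(i) for i in (world('side',ds,u,v)*1000).round())[:] if ds[v,u]>0 else 0 for u in range(190,212,2)])
E
```

```text
[ 0.41299254 -0.26738034] [ 0.4568567  -0.25496541] 0.04558721773773574 15.80317395242277 [ 0.4305382  -0.26241437]
[ 0.43148593 -0.26119284] [ 0.4502512  -0.25295467] 0.020493969069660074 23.70203583014015 [ 0.43899204 -0.25789757]
262 [(406, -194, 26), (428, -356, 223), (433, -364, 233), (438, -364, 231), (442, -363, 230), (446, -359, 225), (450, -358, 223), (454, -355, 218), (458, -350, 212), (463, -346, 206), (467, -344, 203)]
263 [(406, -194, 22), (428, -355, 218), (433, -364, 229), (437, -364, 228), (441, -361, 225), (446, -360, 222), (450, -358, 220), (454, -349, 208), (458, -348, 206), (462, -346, 203), (467, -345, 201)]
264 [(406, -196, 20), (427, -353, 213), (433, -364, 226), (437, -361, 222), (441, -361, 221), (445, -352, 210), (449, -352, 209), (453, -349, 205), (458, -348, 202), (462, -346, 200), (467, -345, 197)]
265 [(405, -196, 15), (427, -352, 208), (433, -365, 224), (437, -363, 220), (440, -355, 209), (445, -353, 207), (449, -352, 205), (453, -350, 201), (458, -349, 200), (462, -348, 198), (461, -191, 2)]
266 [(405, -195, 10), (411, -200, 16), (432, -364, 219), (436
[... 5150 characters left out ...]
-280, 0), (420, -284, 6), (426, -285, 5), (431, -284, 3), (436, -283, 2), (441, -282, -1), (447, -283, 0), (452, -285, 2), (457, -285, 1)]
294 [(404, -281, 0), (409, -282, 0), (415, -282, -1), (420, -283, 0), (425, -285, 2), (431, -283, -1), (436, -284, -2), (441, -287, 1), (447, -285, -1), (452, -285, -3), (457, -287, 0)]
295 [(404, -284, -1), (409, -286, 0), (415, -285, -1), (420, -286, 0), (425, -286, -1), (431, -287, -1), (436, -288, 0), (441, -289, 0), (447, -290, 0), (452, -290, 0), (457, -292, 2)]
296 [(404, -287, -2), (409, -288, -1), (415, -289, 0), (420, -289, -1), (425, -289, -2), (430, -290, -1), (436, -291, -1), (441, -292, -1), (446, -292, -1), (452, -293, -1), (457, -292, -2)]
```

Fingertip is about 12 mm above the reported TCP, so last time it caught the skirt's rim. The knob is now at about (0.430, -0.263) with yaw about 24°. Retrying 5–6 mm higher.

```bash
python3 -m pendant '[[1,-3,30,0,0,-3,-0.1],[1,-3,60,0,0,-3,-0.1],[1,-3,83,0,0,-3,-0.1],[1,-3,83,0,0,-3,-0.1],[1,-3,83,0,0,-3,0.2],[1,-3,83,0,0,-3,0.4],[1,-3,83,0,0,-3,0.6],[1,-3,83,0,0,-3,0.7],[1,-3,83,0,0,-3,1],[1,-3,83,0,0,-3,1],[1,-3,83,0,0,-3,1]]' 25
```

```text
time_s: 8.4
ee_pos: [0.4297, -0.2647, 0.0154]
ee_rot: [[0.914, 0.406, 0.001], [0.406, -0.914, -0.001], [0.0, 0.001, -1.0]]
ft_force: [-1.2, 1.5, 5.9]
grip_width: 0.0138
grip_force: 25.0
```

Gripped at 13.8 mm on the bar. Lifting, carrying over to the spindle and turning 19°.

```bash
python3 -m pendant '[[0,0,-10,0,0,0,1],[0,0,-30,0,0,0,1],[0,0,-60,0,0,0,1],[0,0,-95,0,0,0,1],[23,-19,-105,0,0,-2,1],[55,-46,-105,0,0,-5,1],[87,-73,-105,0,0,-8,1],[119,-100,-105,0,0,-11,1],[151,-127,-105,0,0,-14,1],[183,-154,-105,0,0,-17,1],[210,-176,-105,0,0,-19,1],[226,-189,-105,0,0,-19,1],[233,-194,-105,0,0,-19,1],[233,-194,-105,0,0,-19,1],[233,-194,-105,0,0,-19,1],[233,-194,-105,0,0,-19,1]]' 40
python3 - <<'E'
from h import *
a=np.array([capture('side')[1] for _ in range(3)]); a[a==0]=np.nan; d=np.nan_to_num(np.nanmedian(a,0)); np.save('pics/ds5.npy',d)
s=snap('side','s5')[0]; t=snap('top','t5')[0]
for nm,p in (('tip',[.5635,.1087,.086]),('knob',[.5635,.1087,.105])): print(nm,proj('side',np.array(p)),proj('top',np.array(p)))
for v in range(146,180,1): print(v,[tuple(int(i) for i in (world('side',d,u,v)*1000).round()) if d[v,u]>0 else 0 for u in range(222,254,3)])
E
```

```text
time_s: 10.0
ee_pos: [0.563, 0.0065, 0.1197]
ee_rot: [[0.733, 0.681, -0.0], [0.681, -0.733, -0.0], [-0.0, -0.0, -1.0]]
ft_force: [0.0, -0.1, -0.6]
grip_width: 0.0136
grip_force: 40.0
tip (np.float64(236.5844789756345), np.float64(174.27193361180545)) (np.float64(234.03507055062389), np.float64(197.1110165818163))
knob (np.float64(236.50262230332675), np.float64(169.73489564890116)) (np.float64(233.62132270221497), np.float64(196.55563358680442))
146 [(517, 22, 262), (525, 12, 269), (533, 7, 272), (542, 7, 271), (549, -7, 280), (557, -19, 288), (566, -4, 277), (575, 4, 271), (584, 5, 270), (636, 393, -4), (647, 386, 0)]
147 [(517, 20, 260), (525, 15, 263), (533, 5, 270), (541, 0, 273), (549, -8, 277), (557, -16, 283), (566, -6, 275), (575, 3, 268), (584, 3, 268), (634, 381, 0), (647, 384, -3)]
148 [(517, 20, 256), (525, 15, 260), (533, 3, 267), (541, 1, 268), (549, -9, 275), (557, -16, 279), (566, -3, 270), (575, 4, 264), (584, 4, 264), (633, 372, 1), (646, 379, -4)]
149 [(517, 19, 254), (525, 13, 258), (533, 2, 265), (541, -2, 267), (549, -11, 273), (557, -15, 276), (566, -6, 269), (
[... 4876 characters left out ...]
 137, 59), (536, 135, 60), (546, 136, 58), (548, 5, 164), (558, 12, 158), (564, -14, 178), (573, -16, 179), (583, -5, 169), (607, 126, 61), (617, 130, 57)]
177 [(516, 138, 55), (526, 133, 58), (536, 131, 58), (546, 129, 59), (548, 6, 159), (558, 13, 153), (565, -12, 173), (573, -13, 173), (583, -4, 164), (606, 122, 60), (616, 123, 59)]
178 [(516, 135, 53), (525, 124, 61), (536, 124, 60), (546, 123, 60), (548, 4, 157), (558, 12, 150), (564, -14, 170), (573, -13, 169), (596, 119, 59), (606, 119, 58), (616, 116, 60)]
179 [(515, 129, 53), (525, 121, 59), (535, 119, 59), (545, 119, 59), (548, 8, 150), (557, 13, 145), (565, -9, 163), (573, -14, 166), (595, 115, 58), (605, 114, 58), (615, 112, 59)]
```

I dropped 100 mm from the y calculation, so it is short of the spindle. That leaves the knob hanging clear, good for measuring its position relative to the reported TCP.

```bash
python3 - <<'E'
from h import *
d=np.load('pics/ds5.npy')
k=cloud('side',d,215,275,170,225)
k=k[(abs(k[:,0]-.563)<.045)&(abs(k[:,1]-.008)<.045)&(k[:,2]>.09)&(k[:,2]<.16)]
for lo in np.arange(.094,.16,.004):
    b=k[(k[:,2]>=lo)&(k[:,2]<lo+.004)]
    if len(b): print(round(lo,3),len(b),'x',b[:,0].min().round(3),b[:,0].max().round(3),'y',b[:,1].min().round(3),b[:,1].max().round(3))
im=cv2.imread('pics/s5.png'); 
b=k[(k[:,2]>.104)&(k[:,2]<.121)]
from scipy.optimize import least_squares
f=least_squares(lambda c:np.hypot(b[:,0]-c[0],b[:,1]-c[1])-.021,[.563,.01],loss='soft_l1',f_scale=.001); print('circle',f.x,len(b),np.abs(f.fun).mean())
E
```

```text
0.102 8 x 0.543 0.58 y -0.015 -0.003
0.106 12 x 0.541 0.573 y -0.015 0.004
0.11 17 x 0.543 0.58 y -0.015 -0.003
0.114 12 x 0.541 0.58 y -0.016 0.004
0.118 21 x 0.541 0.58 y -0.016 0.005
0.122 29 x 0.541 0.581 y -0.015 0.007
0.126 6 x 0.544 0.562 y -0.011 -0.005
0.13 7 x 0.544 0.565 y -0.011 -0.002
0.134 16 x 0.542 0.58 y -0.015 0.013
0.138 11 x 0.542 0.58 y -0.011 0.013
0.142 23 x 0.542 0.573 y -0.016 0.013
0.146 24 x 0.542 0.58 y -0.017 0.014
0.15 12 x 0.545 0.58 y -0.015 0.013
0.154 14 x 0.543 0.577 y -0.015 0.013
0.158 8 x 0.543 0.58 y -0.014 0.013
circle [0.56173905 0.00670263] 64 0.0007476276695370517
```

Knob skirt centre fits at (0.5617, 0.0067), so it is only (-1.3, +0.2) mm off the reported TCP, and its bottom is at about 0.104. Moving over the spindle and re-measuring.

```bash
python3 -m pendant '[[25,-26,0,0,0,0,1],[50,-52,0,0,0,0,1],[65,-68,0,0,0,0,1],[71,-74,0,0,0,0,1],[71,-74,0,0,0,0,1],[71,-74,0,0,0,0,1]]' 40
cat > m.py <<'E'
from h import *
from scipy.optimize import least_squares
def fit(b,r,c0): 
    f=least_squares(lambda c:np.hypot(b[:,0]-c[0],b[:,1]-c[1])-r,c0,loss='soft_l1',f_scale=.001); return f.x.round(4),len(b),np.abs(f.fun).mean().round(5)
E
python3 - <<'E'
from m import *
s=cloud('side',np.load('pics/ds.npy'),228,248,165,186); s=s[(s[:,2]>.066)&(s[:,2]<.083)&(np.hypot(s[:,0]-.563,s[:,1]-.108)<.012)]
print('spindle',fit(s,.006,[.563,.108]))
a=np.array([capture('side')[1] for _ in range(3)]); a[a==0]=np.nan; d=np.nan_to_num(np.nanmedian(a,0))
k=cloud('side',d,210,265,140,200); k=k[(abs(k[:,0]-.563)<.04)&(abs(k[:,1]-.108)<.04)]
b=k[(k[:,2]>.106)&(k[:,2]<.122)]; print('knob',fit(b,.021,[.563,.112]))
k=k[(k[:,2]>.066)]; print(np.histogram(k[:,2],np.arange(.066,.13,.004)))
E
```

```text
time_s: 10.85
ee_pos: [0.5649, 0.1092, 0.1197]
ee_rot: [[0.732, 0.681, -0.0], [0.681, -0.732, -0.001], [-0.0, 0.0, -1.0]]
ft_force: [0.3, 0.1, -0.6]
grip_width: 0.0135
grip_force: 40.0
spindle (array([0.5627, 0.1094]), 17, np.float64(0.00079))
knob (array([0.5633, 0.1094]), 48, np.float64(0.001))
(array([ 4,  3,  4,  5,  5,  0,  0,  0,  0,  5, 13,  9, 14, 12, 28]), array([0.066, 0.07 , 0.074, 0.078, 0.082, 0.086, 0.09 , 0.094, 0.098,
       0.102, 0.106, 0.11 , 0.114, 0.118, 0.122, 0.126]))
```

```bash
python3 -m pendant '[[0,0,8,0,0,0,1],[0,0,14,0,0,0,1],[0,0,17,0,0,0,1],[0,0,19,0,0,0,1],[0,0,21,0,0,0,1],[0,0,23,0,0,0,1],[0,0,23,0,0,0,1]]' 40
```

```text
time_s: 11.7
ee_pos: [0.5647, 0.11, 0.0965]
ee_rot: [[0.731, 0.682, -0.0], [0.682, -0.731, -0.0], [-0.001, 0.0, -1.0]]
ft_force: [-0.5, -0.8, -0.4]
grip_width: 0.0137
grip_force: 40.0
```

```bash
python3 -m pendant '[[0,0,2,0,0,0,1],[0,0,4,0,0,0,1],[0,0,6,0,0,0,1],[0,0,6,0,0,0,1]]' 40; python3 -m pendant '[[0,0,1,0,0,0,1],[0,0,3,0,0,0,1],[0,0,4,0,0,0,1],[0,0,4,0,0,0,1]]' 40
```

```text
time_s: 12.1
ee_pos: [0.5647, 0.11, 0.0904]
ee_rot: [[0.732, 0.682, -0.0], [0.682, -0.732, -0.0], [-0.0, 0.0, -1.0]]
ft_force: [-0.7, -1.1, -1.3]
grip_width: 0.0138
grip_force: 40.0
time_s: 12.5
ee_pos: [0.5647, 0.11, 0.0865]
ee_rot: [[0.732, 0.682, -0.0], [0.682, -0.732, -0.0], [-0.0, 0.0, -1.0]]
ft_force: [-1.0, -2.7, -0.7]
grip_width: 0.0139
grip_force: 40.0
```

The bore is sliding on freely, with the bottom at about 0.071. Now pressing in steps.

```bash
for i in 1 2 3; do python3 -m pendant '[[0,0,1,0,0,0,1],[0,0,2,0,0,0,1],[0,0,2,0,0,0,1]]' 40 | egrep 'ee_pos|ft'; done
```

```text
ee_pos: [0.5648, 0.11, 0.0848]
ft_force: [-1.8, -2.8, 2.7]
ee_pos: [0.5649, 0.1101, 0.0829]
ft_force: [-3.4, -3.7, 4.0]
ee_pos: [0.5649, 0.1101, 0.081]
ft_force: [-4.0, -4.2, 6.8]
```

```bash
python3 -m pendant '[[0,0,1,0,0,0,1],[0,0,2,0,0,0,1],[0,0,2,0,0,0,1],[0,0,2,0,0,0,1]]' 40 | egrep 'time|ee_pos|ft|grip'
python3 - <<'E'
from m import *
a=np.array([capture('side')[1] for _ in range(3)]); a[a==0]=np.nan; d=np.nan_to_num(np.nanmedian(a,0))
k=cloud('side',d,210,265,145,205); k=k[(abs(k[:,0]-.563)<.03)&(abs(k[:,1]-.108)<.03)]
b=k[(k[:,2]>.068)&(k[:,2]<.083)]; print('knob',fit(b,.021,[.563,.112])); t=k[(k[:,2]>.078)&(k[:,2]<.092)]; print(np.histogram(t[:,2],np.arange(.078,.0925,.001)))
print(read_state()['ft_force'],read_state()['torque'])
E
```

```text
time_s: 13.8
ee_pos: [0.565, 0.1101, 0.0794]
ft_force: [-4.2, -3.2, 7.6]
grip_width: 0.0137
grip_force: 40.0
knob (array([0.5626, 0.1107]), 52, np.float64(0.00134))
(array([2, 3, 4, 7, 6, 8, 5, 3, 1, 3, 1, 1, 0, 2]), array([0.078, 0.079, 0.08 , 0.081, 0.082, 0.083, 0.084, 0.085, 0.086,
       0.087, 0.088, 0.089, 0.09 , 0.091, 0.092]))
[-3.76939344 -3.37702761  8.08373699] [-0.80639591  0.82776875 -0.04884095]
```

```bash
python3 -m pendant '[[0,0,1,0,0,0,1],[0,0,1,0,0,0,1],[0,0,1,0,0,0,1]]' 40 | egrep 'time|ee_pos|ft|grip'
```

```text
time_s: 14.25
ee_pos: [0.5651, 0.1101, 0.0791]
ft_force: [-5.9, -4.2, 11.9]
grip_width: 0.0138
grip_force: 40.0
```

Force jumped to 12 N with only 0.3 mm more travel, so the spindle is on its stop. The spring first engaged at a knob-bottom height of about 0.070, which is the fully-on height.

```bash
python3 -c "
from workcell import *
print(sign_off())"
```

```text
the job is handed in; nothing more can be done
None
```

The small black knob is fully on the spindle and pressed in to the stop (about 6 mm, 12 N), and the gripper is still holding it; I handed the job in at about 14 s. On the way, one grasp caught on the skirt and moved the knob about 6 mm, and I did not re-check the egg cup, jar and egg tray afterwards, though no planned move came near them.

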